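# Twist apart the nested hose reducers and sort them by size

## Task

Two hose reducers have been left nested in the bench's dust take-off, the small one twist-locked into the middle-sized one and that one twist-locked into the take-off. Unlock and pull them apart without forcing the locks, and set each down upright on the rack, in the row that already holds a reducer of its size. Don't drop them, and leave the reducers already on the rack and the other things on the bench where they are.

Things in the scene. Friction and masses are not known exactly. Their poses are not given: they have to be found in the camera images.
- small: Black plastic reducer: spigot 26 mm across, 16 mm long, with two lugs (36 mm over them) near its foot, then a ribbed round collar 36 mm across, 28 mm tall; 44 mm tall in all. Origin: centre of the foot, z up its axis; x has no visible meaning (tells nothing of the lugs). About 60 g. Starts on top of the nest, spigot in the middle reducer, collar standing free above its rim.
- small_collar (a point): Centre of the small reducer's collar, 30 mm above its foot: the place to grip and turn it; a grip of 20 to 30 N is enough.
- middle_lock (a point): Centre of the middle reducer's rim, on which the small one's collar rests. Lugs are caught under a lip (1.5 mm lift). To free: turn the small one ANTICLOCKWISE seen from above to a firm stop, then pull straight up 20 mm or more. Unknown angle, 45 to 85 degrees, easy (under 0.15 N m) up to the stop. Stop by feel at about 0.3 N m; over 0.5 N m or a 25 N pull forces it.
- middle: Black plastic reducer: spigot 36 mm across, 16 mm long, with two lugs (46 mm over them) near its foot, then a ribbed round collar 48 mm across, 30 mm tall; 46 mm tall in all. Origin: centre of the foot, z up its axis; x has no visible meaning (tells nothing of the lugs). About 110 g. Its open top holds the small reducer; it starts in the take-off, collar free above the mouth.
- middle_collar (a point): Centre of the middle reducer's collar, 31 mm above its foot: the place to grip and turn it.
- mouth (a point): Centre of the take-off mouth's rim, 80 mm above the bench, on which the middle collar rests; the same lock, turned the same way. Turning the small reducer may carry the loosely turning middle one round with it: then the firm stop comes only when both are at their stops (up to about 170 degrees in all), and both are unlocked.
- takeoff: Fixed bare-metal duct box 160 (x) by 200 (y) by 50 mm high; a steel mouth 60 mm across stands up from the middle of its top. Its blast gate (130 mm wide in x, blade up to 130 mm above the bench) stands 106 mm from the mouth's axis on the +y side, with a grey hose beyond. Origin: underside, on the mouth's axis, on the bench; z up.
- rack: Fixed plywood tray, 220 mm long (x, from the robot's side to the far side), 248 mm wide (y), floor 12 mm above the bench. Four strips along x, 8 mm wide and rising 14 mm above the floor, make three equal lanes (the rows), 72 mm clear and 80 mm centre to centre; a strip 18 mm above the floor closes the far (+x) end, the near end is open. Origin: centre of its underside, on the bench; z up.
- lane_a (a point): Point on the floor of the rack's +y lane, on its middle line, 65 mm from the open near end: a free place in that row. Axes as the rack.
- lane_b (a point): The same point in the middle lane.
- lane_c (a point): The same point in the -y lane.
- row_small: Black plastic reducer: spigot 26 mm across, 16 mm long, with two lugs (36 mm over them) near its foot, then a ribbed round collar 36 mm across, 28 mm tall; 44 mm tall in all. Origin: centre of the foot, z up its axis; x has no visible meaning (tells nothing of the lugs). Stands loose in the far half of one of the lanes and marks it as the row of the small size; leave it there.
- row_middle: Black plastic reducer: spigot 36 mm across, 16 mm long, with two lugs (46 mm over them) near its foot, then a ribbed round collar 48 mm across, 30 mm tall; 46 mm tall in all. Origin: centre of the foot, z up its axis; x has no visible meaning (tells nothing of the lugs). Stands loose in the far half of one of the lanes and marks it as the row of the middle size; leave it there.
- row_large: Black plastic reducer: spigot 48 mm across, 16 mm long, with two lugs (58 mm over them) near its foot, then a ribbed round collar 60 mm across, 34 mm tall; 50 mm tall in all. Origin: centre of the foot, z up its axis; x has no visible meaning (tells nothing of the lugs). Stands loose in the far half of the remaining lane: the row of the large size, which gets nothing. Leave it there.
- glue: Bystander, not to be disturbed. White glue bottle, 60 mm across, 170 mm tall, standing. Origin: centre of its foot.
- wax_tin: Bystander, not to be disturbed. Flat aluminium tin, 70 mm across, 40 mm high. Origin: centre of its foot.
- cork_block: Bystander, not to be disturbed. Cork sanding block 110 x 60 x 32 mm. Origin: centre of its underside.
- tape: Bystander, not to be disturbed. Roll of paper tape lying flat, 96 mm across, 24 mm high. Origin: centre of its underside.
- driver: Bystander, not to be disturbed. Screwdriver lying along its x axis. Origin: about its middle, on the bench.

How it is judged:
By the outcome, as a careful person would: the job done as asked, in the order asked, and still so for the second after the job is handed in, with the robot touching nothing.
It also fails if it takes over 72 s, if anything falls off the work surface, if the arm or the gripper's body presses on something with over 40 N, if the wrist force passes 120 N, or if a joint passes its speed limit or range.

## Robot

A 6-joint arm with a two-finger parallel gripper is mounted at the origin on the work surface. World frame = base frame: x ahead of the robot, y to its left, z up, the work surface at z = 0. Lengths are in m, angles in rad, forces in N, time in s.
With the tool pointing down it reaches from about 0.25 to 0.775 m from the base axis. Payload 8.9 kg.
Tool frame: the origin (TCP) lies on the centre line of the jaws, within the pads' length; the fingertips stand ahead of it and the grasp point (between the pads) lies 3 mm ahead of it (env.tip_reach is the z of the fingertips in the tool frame, in m); z points along the fingers, y is the line along which they close (so a half turn about z gives the same grasp; the last joint's range is limited). The gripper opens to 85 mm and grips with 20 to 120 N. Pads are 22 mm wide; open, the fingers measure 114 mm over their backs; the gripper's body (76 mm by 85 mm) begins 54 mm behind the grasp point. The pads swing forward as they close: fully open they stand 13 mm farther back than shut.
Start: joints at [-1.42, 0.291, -0.153, 1.127, 0, 1.431], TCP at [0.15, -0.503, 0.253] pointing down, gripper open.
Joint ranges: [-2.52, 2.52], [-0.91, 1.74], [-1.3, 1.37], [-1.96, 2.02], [-1.52, 1.47], [-3.14, 3.14]. Speed limits (rad/s): [2.22, 2.22, 2.79, 3.14, 3.14, 3.14].

## Interface

Orientations are given as a 3x3 rotation matrix whose columns are the frame's x, y, z axes.
In Python, from cell import env gives the robot as it stands.
- The arm moves only by the shell command python3 -m crank 'ROWS'. ROWS is JSON, one flat list of numbers, 5 for each row, row after row: the opening, from 0 (shut) to 1 (fully open), then the shift along the tool's x, y, z each as a share of 0.02 m, from -1 to 1, then the turn about the tool's z as a share of 4 degrees, from -1 to 1. In form: [grip, dx, dy, dz, yaw, grip, dx, dy, dz, yaw, ...]. A call has 1 to 12 rows; each row shifts and turns the commanded pose from where the row before left it, along the tool's axes as they then stand; what a row does not reach is not made up. A row lasts 1/10 s, in which the tool goes at most 50 mm and 8.59 degrees, less where a joint would pass 70% of its speed; a pose out of reach is approached as far as the arm can. A call with a number of a shift or a turn outside -1 to 1 is refused whole. A call with a gripper value outside its range is refused whole. The fingers move at their own pace and stop on an object; the grip force is fixed at half the most. Time passes only in rows, so rows that do not move let the fingers close. It gives the time, the measured TCP pose, the force, the opening and the grip force at its end, in the units of the state.
- env.get_obs(): the state, without advancing time (a new reading comes with each control period).
- env.read_camera(name): name is "side" or "top" or "wrist"; returns a dict with "frame" (420x560x3 uint8, blue, green, red), "K" (3x3 intrinsics, pixels), "rvec" (rotation vector, rad) and "tvec" (3), from world to camera coordinates, as OpenCV has them; the wrist camera has in their place "mount" (4x4, takes a point from camera to tool coordinates, whose origin is the TCP and whose axes are the flange's). Camera axes: x right, y down, z forward; pixel columns grow to the right and rows downward; lengths in m; the calibration is good to about 2 mm. A picture is of the moment at which its call begins: read the wrist's pose just before it. There is no depth.
- env.hand_in(): hands the job in; it is judged then, once.
The state is a dict: "clock": time; "joint_positions": joint angles; "qd": joint speeds; "joint_efforts": joint torques, N m; "position": TCP position; "tcp_rot": TCP orientation; "contact_force": force on the tool from outside, world axes, zero at the start; "torque": the same for the moment, N m; "gripper_width": finger opening in m; "grasp_force": force on a finger pad.
Only numpy, scipy, OpenCV 4.12 (cv2) and the standard library are available. Lean on these libraries where they do the work, as an engineer would, in place of code of your own. Each camera call takes 0.05 s, during which the arm holds its last target. There are 200 camera calls.

## Working session

There is one attempt and no reset: what is moved stays moved. The work goes in short steps, Python scripts to look and compute and a shell command to move; the robot and the scene stay as the last step left them, time stands still between calls to the robot, and variables do not carry over. Pictures are saved under pics/ and viewed, at most 10 in all, crops included, and the job is handed in when it is done.

```bash
mkdir -p pics; cat > h.py <<'E'
import numpy as np, cv2
from cell import env
def pix(c,u,v,z):
    K=c['K'];R=cv2.Rodrigues(np.array(c['rvec'],float))[0];t=np.array(c['tvec'],float).ravel()
    d=R.T@np.linalg.inv(K)@np.array([u,v,1.]);o=-R.T@t
    return o+d*(z-o[2])/d[2]
def proj(c,P):
    return cv2.projectPoints(np.array(P,float).reshape(-1,1,3),np.array(c['rvec'],float),np.array(c['tvec'],float),np.array(c['K'],float),None)[0].reshape(-1,2)
def st():
    o=env.get_obs();print(o['clock'],np.round(o['position'],4),'yaw',np.round(np.degrees(np.arctan2(o['tcp_rot'][1][0],o['tcp_rot'][0][0])),1),'F',np.round(o['contact_force'],1),'T',np.round(o['torque'],2),o['gripper_width'],o['grasp_force']);return o
E
python3 - <<'E'
from h import *
o=st();print(o['tcp_rot'],o['joint_positions'],env.tip_reach)
import pickle
for n in('top','side'):
    c=env.read_camera(n);cv2.imwrite(f'pics/{n}0.png',c['frame']);pickle.dump(c,open(n+'.pkl','wb'))
    R=cv2.Rodrigues(np.array(c['rvec'],float))[0];print(n,-R.T@np.array(c['tvec']).ravel(),R)
E
```

```text
0.0 [ 0.15   -0.5027  0.2527] yaw 16.6 F [-0.4  0.5  0.3] T [-0.02  0.01 -0.02] 0.08522593765797168 0.0
[[ 9.58312197e-01  2.85723111e-01 -1.92550121e-04]
 [ 2.85723122e-01 -9.58311386e-01  1.25863388e-03]
 [ 1.75097816e-04 -1.26118022e-03 -9.99999189e-01]] [-1.42032063e+00  2.91266615e-01 -1.54107127e-01  1.12669586e+00
 -1.69439845e-06  1.43151099e+00] 0.022
top [ 0.42454774 -0.04829613  1.62932785] [[-0.01462445 -0.99982181 -0.01193586]
 [-0.99734168  0.0154383  -0.07121265]
 [ 0.07138423  0.01086268 -0.99738974]]
side [0.13047519 0.85588321 0.76554089] [[-0.90576085 -0.42340234 -0.01810365]
 [-0.22891916  0.52477019 -0.81988552]
 [ 0.35664171 -0.73847594 -0.5722412 ]]
```

View pics/top0.png

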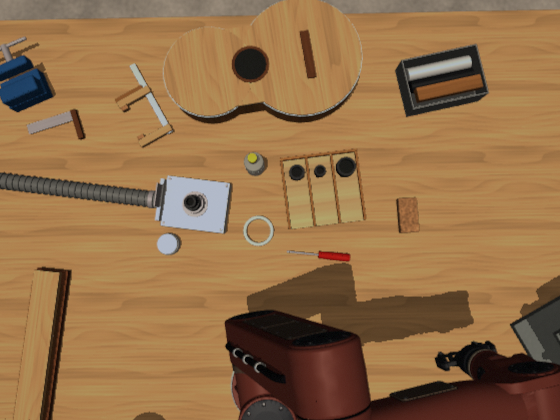

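View pics/side0.png

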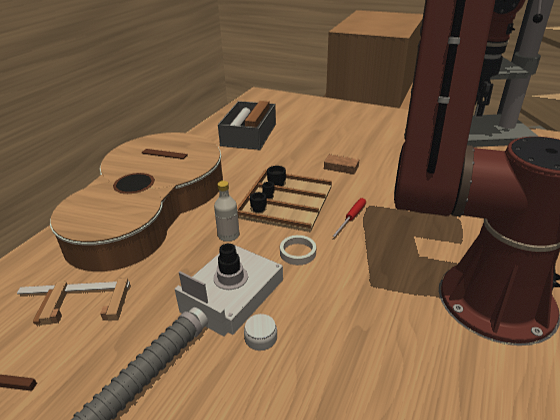

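The top view shows the nest at about (193,203) and the rack at about (323,190). The lanes run image left to right = +y to -y: middle reducer (297,172), small (320,171), large (346,167). I'll enlarge the views to confirm.

```bash
python3 - <<'E'
import cv2,pickle,numpy as np
t=pickle.load(open('top.pkl','rb'))['frame'];s=pickle.load(open('side.pkl','rb'))['frame']
a=cv2.resize(t[140:240,150:370],(792,360),interpolation=cv2.INTER_CUBIC)
b=cv2.resize(s[235:295,180:285],(420,240),interpolation=cv2.INTER_CUBIC)
c=cv2.resize(s[160:235,230:335],(336,240),interpolation=cv2.INTER_CUBIC)
im=np.zeros((600,800,3),np.uint8);im[:360,:792]=a;im[360:,:420]=b;im[360:,440:776]=c
cv2.imwrite('pics/crop.png',im)
E
```

```text
(no output)
```

View pics/crop.png

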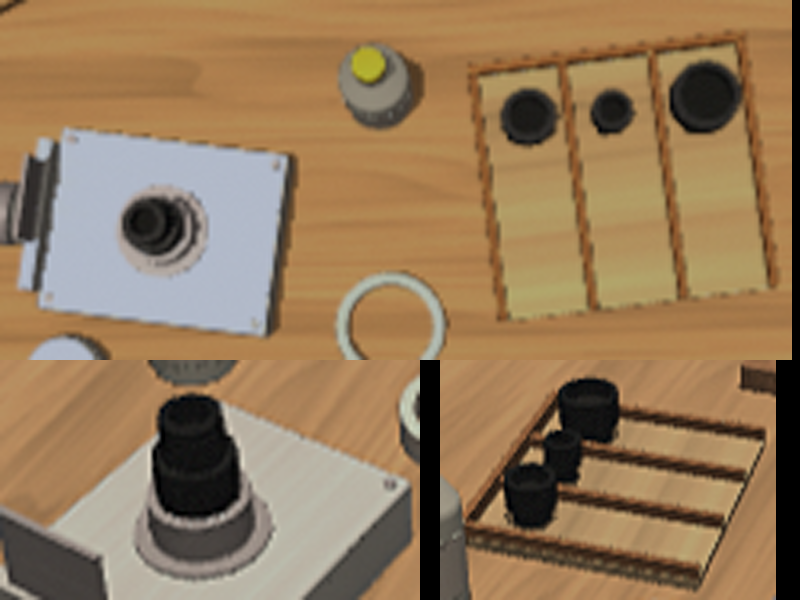

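```bash
python3 - <<'E'
from h import *
import pickle
t=pickle.load(open('top.pkl','rb'));s=pickle.load(open('side.pkl','rb'))
T=lambda x,y,z:pix(t,150+x/3.6,140+y/3.6,z)
c=[T(*p,.05) for p in((66,128),(294,155),(270,335),(40,308))]
print('box',np.mean(c,0),[np.linalg.norm(c[i]-c[i-1]).round(3) for i in range(4)])
e=c[0]-c[1]+c[3]-c[2];print('box y dir deg',np.degrees(np.arctan2(e[1],e[0]))-90)
print('small top',T(150,223,.138),'mouth',T(164,230,.08))
S=lambda x,y,z:pix(s,180+x/4,235+(y-360)/4,z)
print('side small',S(190,412,.138),'mid rim', S(196,458,.110))
r=[T(503,320,.026),T(777,287,.026),T(742,36,.03),T(470,68,.03)]
print('rack',np.mean(r,0),[np.linalg.norm(r[i]-r[i-1]).round(3) for i in range(4)])
e=r[3]-r[0]+r[2]-r[1];a=np.arctan2(e[1],e[0]);print('rack deg',np.degrees(a))
C=np.mean(r,0)[:2];x=np.array([np.cos(a),np.sin(a)]);y=np.array([-x[1],x[0]])
for n,k in zip('abc',(1,0,-1)):
  p=C-.045*x+.08*k*y;print(n,p,proj(t,[*p,.012]))
for n,p,z in(('rm',(529,113),.058),('rs',(612,109),.056),('rl',(706,94),.062)):
  q=T(*p,z)[:2]-C;print(n,q@x,q@y)
for n,p,z in(('glue',(369,63),.17),('tape',(392,326),.024)):print(n,T(*p,z))
print('wax',pix(t,168,243,.04))
E
```

```text
box [0.56886999 0.22405825 0.05      ] [np.float64(0.158), np.float64(0.201), np.float64(0.158), np.float64(0.201)]
box y dir deg -7.625064522428403
small top [0.56778209 0.22315734 0.138     ] mouth [0.56717701 0.2217802  0.08      ]
side small [0.56915072 0.23024657 0.138     ] mid rim [0.5650919  0.23538323 0.11      ]
rack [ 0.61217027 -0.17369708  0.028     ] [np.float64(0.224), np.float64(0.242), np.float64(0.224), np.float64(0.242)]
rack deg 6.548257414244163
a [ 0.55834064 -0.09935079] [[299.6894561  206.96918967]]
b [ 0.56746384 -0.17882888] [[324.54942415 203.73290758]]
c [ 0.57658704 -0.25830698] [[349.41589486 200.49577896]]
rm 0.0628013431699257 0.07572022211345039
rs 0.05719143331776938 0.0038878505800960944
rl 0.058686340052262156 -0.07770229495387924
glue [0.69150555 0.04003342 0.17      ]
tape [0.48456966 0.03123534 0.024     ]
wax [0.44930229 0.31554924 0.04      ]
```

The side crop shows the nest upright and the row reducers in place. Lane_a (+y) holds the middle size, lane_b the small one and lane_c the large one. Nest axis is about (0.568, 0.2235). First I'll turn the tool to 90° yaw.

```bash
python3 -m crank '[1,0,0,0,-1,1,0,0,0,-1,1,0,0,0,-1,1,0,0,0,-1,1,0,0,0,-1,1,0,0,0,-1,1,0,0,0,-1,1,0,0,0,-1,1,0,0,0,-1]'; python3 -m crank '[1,0,0,0,-1,1,0,0,0,-1,1,0,0,0,-1,1,0,0,0,-1,1,0,0,0,-1,1,0,0,0,-1,1,0,0,0,-1,1,0,0,0,-1,1,0,0,0,-1,1,0,0,0,-0.35]'; python3 -c "from h import *;st()"
```

```text
clock: 1.0
position: [0.15, -0.5029, 0.253]
tcp_rot: [[0.605, 0.796, -0.0], [0.796, -0.605, 0.001], [0.001, -0.001, -1.0]]
contact_force: [-0.6, -0.3, 0.4]
gripper_width: 0.0855
grasp_force: 0.0
clock: 2.0
position: [0.15, -0.5029, 0.253]
tcp_rot: [[-0.002, 1.0, -0.0], [1.0, 0.002, 0.001], [0.001, -0.0, -1.0]]
contact_force: [0.6, 0.9, -0.2]
gripper_width: 0.0853
grasp_force: 0.0
2.0 [ 0.15   -0.5029  0.253 ] yaw 90.1 F [ 0.6  0.9 -0.2] T [-0.02 -0.08 -0.02] 0.08534445615017142 0.0
```

```bash
python3 -m crank '[1,1,0.58,0,0,1,1,0.58,0,0,1,1,0.58,0,0,1,1,0.58,0,0,1,1,0.58,0,0,1,1,0.58,0,0,1,1,0.58,0,0,1,1,0.58,0,0,1,1,0.58,0,0,1,1,0.58,0,0,1,1,0.58,0,0,1,1,0.58,0,0]'; python3 -m crank '[1,1,0.58,0,0,1,1,0.58,0,0,1,1,0.58,0,0,1,1,0.58,0,0,1,1,0.58,0,0,1,1,0.58,0,0,1,1,0.58,0,0,1,1,0.58,0,0,1,1,0.58,0,0,1,1,0.58,0,0,1,1,0.58,0,0,1,1,0.58,0,0]';  python3 -m crank '[1,1,0.58,0,0,1,1,0.58,0,0,1,1,0.58,0,0,1,1,0.58,0,0,1,1,0.58,0,0,1,1,0.58,0,0,1,1,0.58,0,0,1,1,0.58,0,0,1,1,0.58,0,0,1,1,0.58,0,0,1,1,0.58,0,0,1,0.8,0.5,0,0]'; python3 - <<'E'
from h import *
o=st();print(o['joint_positions'])
c=env.read_camera('wrist');import pickle
c['o']=o;pickle.dump(c,open('w1.pkl','wb'));cv2.imwrite('pics/w1.png',c['frame']);print(c['mount'],c['K'])
E
```

```text
clock: 3.2
position: [0.2895, -0.2622, 0.2533]
tcp_rot: [[0.001, 1.0, -0.0], [1.0, -0.001, 0.0], [0.0, -0.0, -1.0]]
contact_force: [0.4, -0.4, 0.2]
gripper_width: 0.0852
grasp_force: 0.0
clock: 4.4
position: [0.4287, -0.0221, 0.2532]
tcp_rot: [[0.001, 1.0, -0.0], [1.0, -0.001, 0.0], [0.0, -0.0, -1.0]]
contact_force: [0.4, -0.1, -0.2]
gripper_width: 0.0855
grasp_force: 0.0
clock: 5.6
position: [0.5663, 0.214, 0.2529]
tcp_rot: [[0.001, 1.0, -0.0], [1.0, -0.001, -0.0], [-0.0, -0.0, -1.0]]
contact_force: [0.0, 0.3, 0.3]
gripper_width: 0.0852
grasp_force: 0.0
5.6 [0.5663 0.214  0.2529] yaw 90.0 F [0.  0.3 0.3] T [ 0.01 -0.03  0.05] 0.08523713756800856 0.0
[2.40594286e-01 4.46440942e-01 7.70360979e-02 1.20184776e+00
 1.04216576e-04 1.81204143e+00]
[[ 2.63246877e-04 -9.63900124e-01 -2.66263932e-01  6.73326132e-02]
 [ 9.99999926e-01  3.28553084e-04 -2.00723770e-04  1.35325859e-04]
 [ 2.80959503e-04 -2.66263860e-01  9.63900139e-01 -1.19956987e-01]
 [ 0.00000000e+00  0.00000000e+00  0.00000000e+00  1.00000000e+00]] [[313.59637116   0.         273.70358437]
 [  0.         313.59637116 207.19197935]
 [  0.           0.           1.        ]]
```

View pics/w1.png

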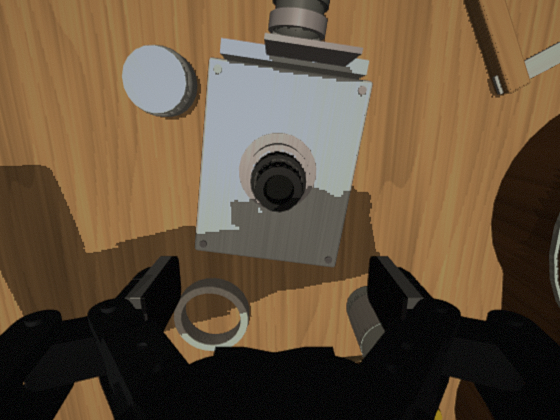

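The small collar's top ring is centred at about (278,186), with the mouth ring at about (278,171).

```bash
cat >> h.py <<'E'
def wp(c,u,v,z):
    o=c['o'];R=np.array(o['tcp_rot']);M=c['mount'];d=R@M[:3,:3]@np.linalg.inv(c['K'])@np.array([u,v,1.]);p=np.array(o['position'])+R@M[:3,3]
    return p+d*(z-p[2])/d[2]
E
python3 - <<'E'
from h import *;import pickle
c=pickle.load(open('w1.pkl','rb'))
print(wp(c,278,186,.138),wp(c,278,171,.08),np.mean([wp(c,*p,.05) for p in((210,58),(371,84),(335,265),(197,249))],0), wp(c,305,186,.138)-wp(c,251,186,.138))
E
```

```text
[0.569613   0.23325004 0.138     ] [0.57032746 0.23571385 0.08      ] [0.57063848 0.23058893 0.05      ] [ 4.11922582e-02 -9.64689843e-06  0.00000000e+00]
```

```bash
python3 -m crank '[1,0.8,0.15,-0,0,1,0,0,1,0,1,0,0,1,0,1,0,0,0,0]'; python3 - <<'E'
from h import *;import pickle
c=pickle.load(open('w1.pkl','rb'));t=pickle.load(open('top.pkl','rb'))
q=[wp(c,*p,.05) for p in((210,58),(371,84),(335,265),(197,249))]
print([np.linalg.norm(q[i]-q[i-1]).round(4) for i in range(4)],q)
print('tape',wp(c,212,315,.024),'wax',wp(c,157,80,.04))
o=st();c=env.read_camera('wrist');c['o']=o;pickle.dump(c,open('w2.pkl','wb'))
im=cv2.resize(c['frame'][120:270,190:370],(720,600),interpolation=cv2.INTER_CUBIC);cv2.imwrite('pics/w2.png',im)
E
```

```text
clock: 6.05
position: [0.5672, 0.2289, 0.2108]
tcp_rot: [[0.0, 1.0, -0.005], [1.0, -0.0, -0.001], [-0.001, -0.005, -1.0]]
contact_force: [-0.1, -0.2, 0.1]
gripper_width: 0.0856
grasp_force: 0.0
[np.float64(0.1959), np.float64(0.1556), np.float64(0.1922), np.float64(0.1553)] [array([0.50615796, 0.33833232, 0.05      ]), array([0.66003883, 0.31528382, 0.05      ]), array([0.63520665, 0.12466747, 0.05      ]), array([0.48115049, 0.14407211, 0.05      ])]
tape [0.48747042 0.04233722 0.024     ] wax [0.4506912  0.32014155 0.04      ]
6.05 [0.5672 0.2289 0.2108] yaw 90.0 F [-0.1 -0.2  0.1] T [0.01 0.03 0.01] 0.08555837739309745 0.0
```

View pics/w2.png

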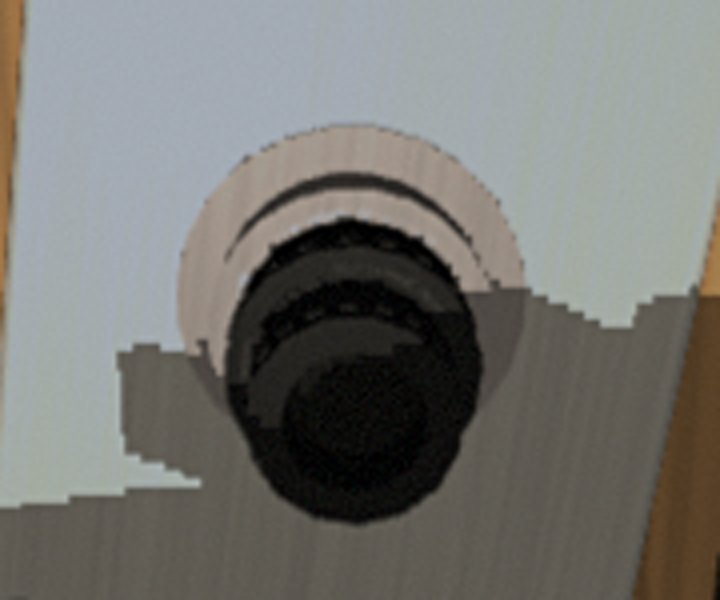

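The small collar's top ring is centred at crop (355,420), its bottom edge at 523 and its top edge at about 318. The bore centre is at (356,423), and the middle reducer's rim spans u 227–482.

```bash
python3 - <<'E'
from h import *;import pickle
c=pickle.load(open('w2.pkl','rb'));f=lambda u,v,z:wp(c,190+u/4,120+v/4,z)
print(f(355,420,.138),f(355,318,.138)-f(355,523,.138),f(356,423,.138),f(354.5,370,.11), f(482,370,.11)-f(227,370,.11))
# overlay prediction for candidate centres
def pr(P):
    R=np.array(c['o']['tcp_rot']);M=c['mount'];q=M[:3,:3].T@(R.T@(np.array(P)-c['o']['position'])-M[:3,3]);q=c['K']@q;return (q[:2]/q[2]-[190,120])*4
for y in(.224,.228,.232,.236):print(y,'small bot/top v',pr([.569,y-.018,.138])[1],pr([.569,y+.018,.138])[1],'mid back v',pr([.569,y+.024,.11])[1],pr([.569,y+.03,.08])[1],pr([.551,y,.138]),pr([.587,y,.138]))
E
```

```text
[0.57026057 0.23094412 0.138     ] [-1.45517092e-04  3.50295295e-02 -2.77555756e-17] [0.57042473 0.23043178 0.138     ] [0.57046676 0.23110516 0.11      ] [4.67672211e-02 6.00625689e-05 0.00000000e+00]
0.224 small bot/top v 561.4291076409033 354.2848583419228 mid back v 279.88013493305937 218.84867780805973 [237.00845102 460.11555486] [457.30160552 460.46149996]
0.228 small bot/top v 539.3564368895749 330.0326329775984 mid back v 258.0148920535157 199.095173025269 [236.49210196 437.00027064] [457.9405858  437.32882008]
0.232 small bot/top v 517.0564284991219 305.51848196141634 mid back v 235.9403245009728 179.17315349603336 [235.97031086 413.64136406] [458.5863062  413.95213082]
0.236 small bot/top v 494.52555209036393 280.73813903366135 mid back v 213.65341189516255 159.08045361488894 [235.44299124 390.03496325] [459.23887394 390.32755089]
```

```bash
python3 -m crank '[1,0,0,0,-1,1,0,0,0,-1,1,0,0,0,-1,1,0,0,0,-1,1,0,0,0,-1,1,0,0,0,-1,1,0,0,0,-1,1,0,0,0,-1,1,0,0,0,-1,1,0,0,0,-1,1,0,0,0,-1]' >/dev/null; python3 -m crank '[1,0,0,0,-1,1,0,0,0,-1,1,0,0,0,-1,1,0,0,0,-1,1,0,0,0,-1,1,0,0,0,-1,1,0,0,0,-1,1,0,0,0,-1,1,0,0,0,-1,1,0,0,0,-1,1,0,0,0,-1,1,0,0,0,-0.5]'; python3 - <<'E'
from h import *;import pickle
o=st();c=env.read_camera('wrist');c['o']=o;pickle.dump(c,open('w3.pkl','wb'))
im=cv2.resize(c['frame'][120:270,190:370],(720,600),interpolation=cv2.INTER_CUBIC);cv2.imwrite('pics/w3.png',im)
E
```

```text
clock: 8.4
position: [0.5694, 0.2291, 0.2148]
tcp_rot: [[-1.0, -0.002, 0.002], [-0.002, 1.0, 0.001], [-0.002, 0.0, -1.0]]
contact_force: [0.5, -0.2, -0.3]
gripper_width: 0.0854
grasp_force: 0.0
8.4 [0.5694 0.2291 0.2148] yaw -179.9 F [ 0.5 -0.2 -0.3] T [-0.04 -0.03  0.01] 0.08540780137369781 0.0
```

View pics/w3.png

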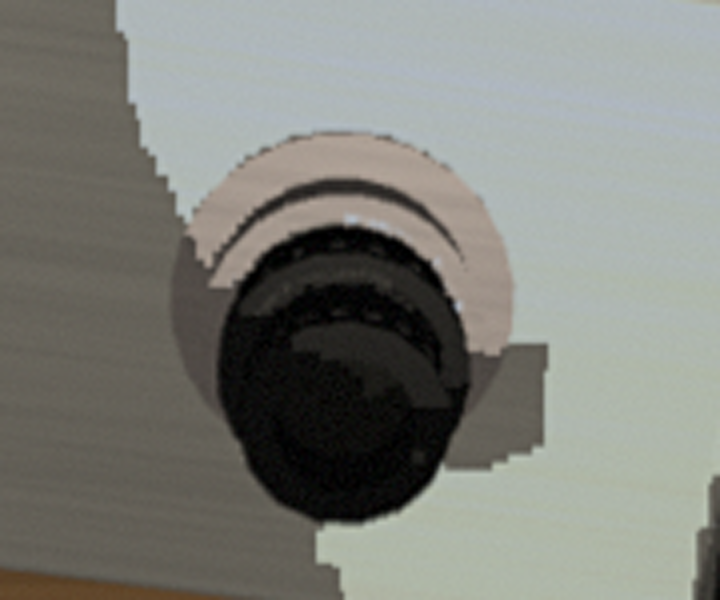

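From this side the middle rim spans u 217–470 (centre 343.5) and the small ring is centred at about (344,420).

```bash
python3 - <<'E'
from h import *;import pickle
c=pickle.load(open('w3.pkl','rb'));f=lambda u,v,z:wp(c,190+u/4,120+v/4,z)
print(f(344,420,.138),f(343.5,370,.11),f(342,290,.055))
E
```

```text
[0.56884891 0.23064666 0.138     ] [0.56850975 0.23075828 0.11      ] [0.56572117 0.23078835 0.055     ]
```

```bash
python3 -m crank '[1,0,0.08,1,0,1,0,0,1,0,1,0,0,1,0,1,0,0,0.95,0,1,0,0,0,0,0.6,0,0,0,0,0.5,0,0,0,0,0.45,0,0,0,0]'; python3 -c "from h import *;st()"
```

```text
clock: 9.25
position: [0.5697, 0.2307, 0.1356]
tcp_rot: [[-1.0, 0.0, 0.002], [0.0, 1.0, 0.001], [-0.002, 0.001, -1.0]]
contact_force: [-0.2, 0.4, -0.1]
gripper_width: 0.0442
grasp_force: 0.0
9.25 [0.5697 0.2307 0.1356] yaw 180.0 F [-0.2  0.4 -0.1] T [ 0.03 -0.   -0.  ] 0.044150890168818936 0.0
```

```bash
python3 -m crank '[0.38,0,0,0,0,0.3,0,0,0,0,0.2,0,0,0,0,0,0,0,0,0,0,0,0,0,0]'; python3 -c "from h import *;st()"
```

```text
clock: 9.75
position: [0.5696, 0.2307, 0.1357]
tcp_rot: [[-1.0, 0.0, 0.002], [0.0, 1.0, 0.0], [-0.002, 0.0, -1.0]]
contact_force: [-1.4, -0.0, 6.5]
gripper_width: 0.0343
grasp_force: 59.2
9.75 [0.5696 0.2307 0.1357] yaw 180.0 F [-1.4 -0.   6.5] T [-0.1   0.24  0.01] 0.03428343430364307 59.20883774757385
```

```bash
python3 -m crank '[0,0,0,0,-1,0,0,0,0,-1,0,0,0,0,-1,0,0,0,0,-1,0,0,0,0,-1]'>/dev/null; python3 -c "from h import *;st()"
```

```text
10.25 [0.5699 0.2308 0.1357] yaw -159.8 F [ 0.6 -0.3  5.2] T [-0.03 -0.04 -0.03] 0.03429846108208033 59.0822571516037
```

```bash
python3 -m crank '[0,0,0,0,-1,0,0,0,0,-1,0,0,0,0,-1,0,0,0,0,-1,0,0,0,0,-1]'>/dev/null; python3 -c "from h import *;st()"
```

```text
10.75 [0.5699 0.2308 0.1357] yaw -139.8 F [ 0.  -0.3  5.7] T [ 0.06 -0.02 -0.  ] 0.03452681296299282 59.07465577125549
```

```bash
python3 -m crank '[0,0,0,0,-0.75,0,0,0,0,-0.5]'>/dev/null; python3 -c "from h import *;st()"
```

```text
10.95 [0.57   0.2308 0.1357] yaw -134.9 F [-0.2  0.8  5. ] T [ 0.07 -0.02 -0.03] 0.03426304924323436 59.081416726112366
```

```bash
python3 -m crank '[0,0,0,0,-0.5,0,0,0,0,-0.5]'>/dev/null; python3 -c "from h import *;st()"
```

```text
11.15 [0.57   0.2308 0.1357] yaw -130.9 F [0.8 0.1 6. ] T [ 0.14 -0.06 -0.09] 0.034208179371055414 59.08316373825073
```

```bash
python3 -m crank '[0,0,0,0,-0.5,0,0,0,0,-0.25]'>/dev/null; python3 -c "from h import *;st()"
```

```text
11.35 [0.5699 0.2308 0.1357] yaw -127.9 F [-0.5 -0.8  5.1] T [ 0.11 -0.01 -0.06] 0.034320032741545346 59.08122539520264
```

```bash
python3 -m crank '[0,0,0,0,-0.5,0,0,0,0,-0.25]'>/dev/null; python3 -c "from h import *;st()"
```

```text
11.55 [0.57   0.2308 0.1357] yaw -124.9 F [ 0.3 -0.5  5. ] T [ 0.07  0.03 -0.06] 0.034251091405912336 59.08044397830963
```

```bash
python3 -m crank '[0,0,0,0,-0.5,0,0,0,0,-0.25]'>/dev/null; python3 -c "from h import *;st()"
```

```text
11.75 [0.5699 0.2308 0.1357] yaw -121.9 F [ 1.1 -0.3  4.6] T [ 0.08 -0.05 -0.06] 0.03431992599686791 59.08056199550629
```

```bash
cat > ok.py <<'E'
from h import *
import sys
o=st();sys.exit(abs(o['torque'][2])>0.2)
E
python3 -m crank '[0,0,0,0,-0.5]'>/dev/null; python3 ok.py && python3 -m crank '[0,0,0,0,-0.5]'>/dev/null; python3 ok.py && python3 -m crank '[0,0,0,0,-0.5]'>/dev/null; python3 ok.py && python3 -m crank '[0,0,0,0,-0.5]'>/dev/null; python3 ok.py &&  python3 -m crank '[0,0,0,0,-0.5]'>/dev/null;  python3 ok.py &&  python3 -m crank '[0,0,0,0,-0.5]'>/dev/null;  python3 ok.py
```

```text
11.85 [0.5699 0.2308 0.1357] yaw -120.0 F [0.9 1.3 4.6] T [ 0.11 -0.04 -0.01] 0.034587618009835855 59.07847881317139
11.85 [0.5699 0.2308 0.1357] yaw -120.0 F [0.9 1.3 4.6] T [ 0.11 -0.04 -0.01] 0.034587618009835855 59.07847881317139
11.85 [0.5699 0.2308 0.1357] yaw -120.0 F [0.9 1.3 4.6] T [ 0.11 -0.04 -0.01] 0.034587618009835855 59.07847881317139
11.85 [0.5699 0.2308 0.1357] yaw -120.0 F [0.9 1.3 4.6] T [ 0.11 -0.04 -0.01] 0.034587618009835855 59.07847881317139
11.85 [0.5699 0.2308 0.1357] yaw -120.0 F [0.9 1.3 4.6] T [ 0.11 -0.04 -0.01] 0.034587618009835855 59.07847881317139
11.85 [0.5699 0.2308 0.1357] yaw -120.0 F [0.9 1.3 4.6] T [ 0.11 -0.04 -0.01] 0.034587618009835855 59.07847881317139False
False
False
False
False
False
```

```bash
sed -i 's/sys.exit(\(.*\))$/sys.exit(int(\1))/' ok.py
python3 -m crank '[0,0,0,0,-0.5]'>/dev/null; python3 ok.py && python3 -m crank '[0,0,0,0,-0.5]'>/dev/null && python3 ok.py && python3 -m crank '[0,0,0,0,-0.5]'>/dev/null && python3 ok.py && python3 -m crank '[0,0,0,0,-0.5]'>/dev/null && python3 ok.py &&  python3 -m crank '[0,0,0,0,-0.5]'>/dev/null && python3 ok.py &&  python3 -m crank '[0,0,0,0,-0.5]'>/dev/null && python3 ok.py &&  python3 -m crank '[0,0,0,0,-0.5]'>/dev/null && python3 ok.py
```

```text
11.95 [0.5699 0.2309 0.1357] yaw -117.9 F [-0.3 -1.   4.9] T [ 0.08  0.03 -0.03] 0.034366545564045815 59.078528881073
12.05 [0.5699 0.2308 0.1357] yaw -115.9 F [0.5 0.8 5.2] T [ 0.1  -0.03 -0.01] 0.03474930605493826 59.07863259315491
12.15 [0.5699 0.2309 0.1357] yaw -113.9 F [-0.8  1.3  5.4] T [ 0.15 -0.02 -0.03] 0.03421714037396098 59.07836437225342
12.25 [0.5699 0.2309 0.1357] yaw -111.9 F [ 0.  -0.4  5.5] T [ 0.11  0.02 -0.04] 0.0343465377346005 59.07804250717163
12.35 [0.5699 0.2309 0.1357] yaw -109.9 F [0.2 0.4 5.5] T [ 0.09  0.02 -0.03] 0.03412626217867098 59.07754719257355
12.45 [0.5699 0.2309 0.1357] yaw -107.9 F [-0.2  0.7  5.7] T [ 0.11 -0.02 -0.02] 0.03429831519087378 59.076974987983704
12.55 [0.57   0.2309 0.1357] yaw -105.9 F [0.6 1.7 5.1] T [ 0.1   0.03 -0.12] 0.034284339617789206 59.07645285129547
```

```bash

python3 -m crank '[0,0,0,0,-0.5]'>/dev/null; python3 ok.py && python3 -m crank '[0,0,0,0,-0.5]'>/dev/null && python3 ok.py && python3 -m crank '[0,0,0,0,-0.5]'>/dev/null && python3 ok.py && python3 -m crank '[0,0,0,0,-0.5]'>/dev/null && python3 ok.py &&  python3 -m crank '[0,0,0,0,-0.5]'>/dev/null && python3 ok.py &&  python3 -m crank '[0,0,0,0,-0.5]'>/dev/null && python3 ok.py &&  python3 -m crank '[0,0,0,0,-0.5]'>/dev/null && python3 ok.py &&  python3 -m crank '[0,0,0,0,-0.5]'>/dev/null && python3 ok.py &&  python3 -m crank '[0,0,0,0,-0.5]'>/dev/null && python3 ok.py &&  python3 -m crank '[0,0,0,0,-0.5]'>/dev/null && python3 ok.py
```

```text
12.65 [0.5699 0.2309 0.1357] yaw -103.9 F [-0.4  0.3  5.4] T [ 0.07 -0.03 -0.05] 0.034079026345091835 59.07584488391876
12.75 [0.5699 0.2309 0.1357] yaw -101.9 F [-0.7  0.1  5.9] T [ 0.12  0.03 -0.05] 0.03412442333499922 59.075276255607605
12.85 [0.5699 0.2309 0.1357] yaw -99.9 F [-0.2  0.3  5.1] T [ 0.07  0.02 -0.07] 0.03438049844167571 59.07527983188629
12.95 [0.5699 0.2309 0.1357] yaw -97.9 F [-0.3 -0.8  5.5] T [ 0.13  0.07 -0.07] 0.03447512835160959 59.06707406044006
13.05 [0.5699 0.2308 0.1357] yaw -95.9 F [0.2 0.2 5.1] T [ 0.05  0.08 -0.15] 0.034256079765331106 59.08236265182495
13.15 [0.5699 0.2308 0.1357] yaw -93.9 F [-0.2  0.2  5.1] T [ 0.01  0.03 -0.09] 0.0345146874746962 59.08257722854614
13.25 [0.5699 0.2308 0.1357] yaw -91.9 F [-0.6  0.1  6.1] T [ 0.01  0.07 -0.08] 0.03457731315274621 59.08290982246399
13.35 [0.5699 0.2308 0.1357] yaw -89.9 F [ 0.3 -0.5  5.3] T [ 0.02  0.07 -0.1 ] 0.03423592312201931 59.08246457576752
13.45 [0.5699 0.2308 0.1357] yaw -87.9 F [-0.3 -0.1  5.1] T [-0.03  0.09 -0.07] 0.03420990478666091 59.082024693489075
13.55 [0.5699 0.2308 0.1357] yaw -85.9 F [-0.2  0.8  5. ] T [ 0.01  0.12 -0.06] 0.03401189356200832 59.08167600631714
```

```bash

python3 -m crank '[0,0,0,0,-0.5]'>/dev/null; python3 ok.py && python3 -m crank '[0,0,0,0,-0.5]'>/dev/null && python3 ok.py && python3 -m crank '[0,0,0,0,-0.5]'>/dev/null && python3 ok.py && python3 -m crank '[0,0,0,0,-0.5]'>/dev/null && python3 ok.py &&  python3 -m crank '[0,0,0,0,-0.5]'>/dev/null && python3 ok.py &&  python3 -m crank '[0,0,0,0,-0.5]'>/dev/null && python3 ok.py &&  python3 -m crank '[0,0,0,0,-0.5]'>/dev/null && python3 ok.py &&  python3 -m crank '[0,0,0,0,-0.5]'>/dev/null && python3 ok.py &&  python3 -m crank '[0,0,0,0,-0.5]'>/dev/null && python3 ok.py &&  python3 -m crank '[0,0,0,0,-0.5]'>/dev/null && python3 ok.py
```

```text
13.65 [0.5699 0.2308 0.1357] yaw -83.9 F [0.2 0.1 6. ] T [ 0.02  0.03 -0.11] 0.034226992600789735 59.081482887268066
13.75 [0.5699 0.2308 0.1357] yaw -81.9 F [-0.   0.4  5.2] T [ 0.01  0.1  -0.1 ] 0.03443864043079535 59.080966114997864
13.85 [0.5699 0.2308 0.1357] yaw -79.9 F [-0.4  0.5  5.5] T [-0.04  0.11 -0.09] 0.03408612231197363 59.08069610595703
13.95 [0.5699 0.2308 0.1357] yaw -77.9 F [0.2 0.2 5.4] T [-0.03  0.11 -0.06] 0.033887770707403696 59.08034026622772
14.05 [0.5699 0.2308 0.1357] yaw -75.9 F [-0.1  0.1  5. ] T [ 0.06  0.09 -0.02] 0.034381175428888 59.07936215400696
14.15 [0.5699 0.2308 0.1357] yaw -73.9 F [-0.  -0.1  5.9] T [ 0.02  0.07 -0.13] 0.033978577424674646 59.07891511917114
14.25 [0.5699 0.2308 0.1357] yaw -71.9 F [-0.2 -0.3  5.4] T [ 0.    0.08 -0.12] 0.034353192940054615 59.07868802547455
14.35 [0.5699 0.2308 0.1357] yaw -69.9 F [0.  0.4 5.4] T [-0.02  0.08 -0.08] 0.03430701589245264 59.07754719257355
14.45 [0.5699 0.2308 0.1357] yaw -67.9 F [ 0.  -0.2  6.4] T [ 0.02  0.06 -0.13] 0.034308788116506804 59.077268242836
14.55 [0.5699 0.2308 0.1357] yaw -65.9 F [0.1 0.  6.1] T [-0.03  0.09 -0.08] 0.034618951964310585 59.07681405544281
```

```bash

python3 -m crank '[0,0,0,0,-0.5]'>/dev/null; python3 ok.py && python3 -m crank '[0,0,0,0,-0.5]'>/dev/null && python3 ok.py && python3 -m crank '[0,0,0,0,-0.5]'>/dev/null && python3 ok.py && python3 -m crank '[0,0,0,0,-0.5]'>/dev/null && python3 ok.py &&  python3 -m crank '[0,0,0,0,-0.5]'>/dev/null && python3 ok.py &&  python3 -m crank '[0,0,0,0,-0.5]'>/dev/null && python3 ok.py &&  python3 -m crank '[0,0,0,0,-0.5]'>/dev/null && python3 ok.py &&  python3 -m crank '[0,0,0,0,-0.5]'>/dev/null && python3 ok.py &&  python3 -m crank '[0,0,0,0,-0.5]'>/dev/null && python3 ok.py &&  python3 -m crank '[0,0,0,0,-0.5]'>/dev/null && python3 ok.py; python3 -c "from cell import env;print(env.get_obs()['joint_positions'])"
```

```text
14.65 [0.5699 0.2308 0.1357] yaw -63.9 F [-0.5  1.2  6.2] T [-0.04  0.11 -0.11] 0.034074898660403065 59.07585918903351
14.75 [0.5699 0.2308 0.1358] yaw -61.9 F [-0.4 -0.4  6. ] T [ 0.02  0.17 -0.1 ] 0.034412586662983635 59.07540321350098
14.85 [0.5699 0.2308 0.1357] yaw -59.9 F [-0.3 -0.1  5.5] T [-0.04  0.12 -0.09] 0.033946386085587144 59.075045585632324
14.95 [0.5699 0.2308 0.1357] yaw -57.9 F [ 0.8 -0.3  6.2] T [-0.02  0.05 -0.07] 0.0342861712912114 59.07395660877228
15.05 [0.5699 0.2307 0.1357] yaw -55.9 F [-0.4  0.3  6.5] T [-0.07  0.14 -0.11] 0.03424180800915364 59.073330760002136
15.15 [0.5699 0.2308 0.1357] yaw -53.9 F [-0.6  0.9  4.8] T [-0.06  0.04 -0.07] 0.03443164127523025 59.072606563568115
15.25 [0.5699 0.2307 0.1357] yaw -51.9 F [-0.4  0.4  5.7] T [-0.04  0.07 -0.11] 0.034184769292651025 59.07213270664215
15.35 [0.5699 0.2307 0.1357] yaw -49.9 F [-0.1  0.   5.4] T [-0.05  0.11 -0.03] 0.03442441518398292 59.07132804393768
15.45 [0.5699 0.2307 0.1357] yaw -47.9 F [-0.1 -0.5  5.8] T [-0.08  0.07 -0.16] 0.03452215968595925 59.07050907611847
15.55 [0.5699 0.2308 0.1357] yaw -45.9 F [ 0.1 -0.1  5.4] T [-0.02  0.06 -0.06] 0.03452359480983211 59.06953811645508
[ 2.65886667e-01  5.40358752e-01 -8.72645116e-02  9.40723658e-01
 -3.14898392e-06 -2.07407874e+00]
```

```bash

python3 -m crank '[0,0,0,0,-0.5]'>/dev/null; python3 ok.py && python3 -m crank '[0,0,0,0,-0.5]'>/dev/null && python3 ok.py && python3 -m crank '[0,0,0,0,-0.5]'>/dev/null && python3 ok.py && python3 -m crank '[0,0,0,0,-0.5]'>/dev/null && python3 ok.py &&  python3 -m crank '[0,0,0,0,-0.5]'>/dev/null && python3 ok.py &&  python3 -m crank '[0,0,0,0,-0.5]'>/dev/null && python3 ok.py &&  python3 -m crank '[0,0,0,0,-0.5]'>/dev/null && python3 ok.py &&  python3 -m crank '[0,0,0,0,-0.5]'>/dev/null && python3 ok.py &&  python3 -m crank '[0,0,0,0,-0.5]'>/dev/null && python3 ok.py &&  python3 -m crank '[0,0,0,0,-0.5]'>/dev/null && python3 ok.py
```

```text
15.65 [0.5699 0.2307 0.1357] yaw -43.9 F [ 0.5 -0.2  5.1] T [-0.07  0.12 -0.09] 0.03421222703036388 59.068971276283264
15.75 [0.5699 0.2307 0.1357] yaw -41.9 F [-0.2  0.7  4.9] T [-0.09  0.06 -0.07] 0.03407813143149155 59.06822741031647
15.85 [0.5699 0.2307 0.1357] yaw -39.9 F [0.3 0.3 5.9] T [-0.07  0.08 -0.01] 0.03414116280375988 59.066975712776184
15.95 [0.5699 0.2307 0.1357] yaw -37.9 F [ 0.6 -0.1  5.9] T [-0.04  0.06 -0.09] 0.03426989931511244 59.066466093063354
16.05 [0.5699 0.2307 0.1357] yaw -35.9 F [ 0.1 -1.2  6.3] T [-0.12  0.04 -0.06] 0.034308674191756226 59.06538784503937
16.15 [0.5699 0.2307 0.1357] yaw -33.9 F [-0.  -1.5  6. ] T [-0.25  0.01 -0.12] 0.034367651337938954 59.076756834983826
16.25 [0.57   0.2306 0.1357] yaw -31.9 F [ 0.9 -1.4  5. ] T [-0.21 -0.02 -0.25] 0.03423821535789012 59.07720744609833
```

```bash

python3 -m crank '[0,0,0,0,0]'>/dev/null; python3 ok.py; python3 -m crank '[0,0,0,0,-0.12]'>/dev/null; python3 ok.py
```

```text
16.35 [0.57   0.2306 0.1357] yaw -32.0 F [-0.3 -0.7  5.3] T [-0.26 -0.06 -0.07] 0.03380062127141693 59.080654978752136
16.45 [0.57   0.2306 0.1357] yaw -31.5 F [ 0.5 -0.3  5.8] T [-0.19 -0.03 -0.27] 0.03384008844108689 59.08201038837433
```

```bash

python3 -m crank '[0,0,0,0,0]'>/dev/null; python3 ok.py; python3 -m crank '[0,0,0,0,0]'>/dev/null; python3 ok.py && python3 -m crank '[0,0,0,0,-0.25]'>/dev/null && python3 ok.py && python3 -m crank '[0,0,0,0,0]'>/dev/null; python3 ok.py
```

```text
16.55 [0.57   0.2306 0.1357] yaw -31.5 F [ 0.5 -0.2  5. ] T [-0.26 -0.04 -0.19] 0.034607713765359344 59.08185839653015
16.65 [0.57   0.2306 0.1357] yaw -31.5 F [ 0.6 -0.5  5.8] T [-0.2  -0.01 -0.15] 0.03425497758700072 59.08211588859558
16.75 [0.57   0.2305 0.1357] yaw -30.5 F [ 1.2 -1.1  5.4] T [-0.2  -0.04 -0.33] 0.03436161335987411 59.084415435791016
16.75 [0.57   0.2305 0.1357] yaw -30.5 F [ 1.2 -1.1  5.4] T [-0.2  -0.04 -0.33] 0.03436161335987411 59.084415435791016
```

Firm stop reached at about 0.3 N m after 149° in all, so both reducers should be unlocked. I'll ease off 0.5° and pull up gently while watching the force.

```bash
cat > okz.py <<'E'
from h import *
import sys
o=st();sys.exit(int(o['contact_force'][2]<-10))
E
python3 -m crank '[0,0,0,0,0.12,0,0,0,-0.05,0]'>/dev/null; python3 okz.py && python3 -m crank '[0,0,0,-0.05,0]'>/dev/null && python3 okz.py && python3 -m crank '[0,0,0,-0.05,0]'>/dev/null && python3 okz.py && python3 -m crank '[0,0,0,-0.1,0]'>/dev/null && python3 okz.py && python3 -m crank '[0,0,0,-0.2,0]'>/dev/null && python3 okz.py && python3 -m crank '[0,0,0,-0.3,0,0,0,0,-0.3,0]'>/dev/null && python3 okz.py
```

```text
16.95 [0.5697 0.2306 0.136 ] yaw -31.0 F [ 2.4  1.1 -4.8] T [ 0.05 -0.53 -0.19] 0.03414317399306756 59.98522639274597
17.05 [0.5692 0.2306 0.1364] yaw -31.0 F [ 2.2  0.2 -6.1] T [ 0.15 -0.63 -0.19] 0.03450694991102158 60.16398310661316
17.15 [0.5689 0.2305 0.137 ] yaw -31.0 F [ 1.3  0.1 -6.9] T [ 0.14 -0.45 -0.25] 0.034149686402639504 60.24859428405762
17.25 [0.5683 0.2303 0.1387] yaw -31.0 F [ 0.8 -0.4 -7.4] T [-0.   -0.24 -0.19] 0.03392924589044584 60.349406003952026
17.35 [0.5681 0.2303 0.1426] yaw -31.0 F [ 0.2 -0.2 -7.9] T [-0.08 -0.09 -0.19] 0.0341077793790755 60.3696084022522
17.55 [0.5689 0.2306 0.1562] yaw -31.0 F [-1.2 -0.7 -0.8] T [-0.12  0.21 -0.02] 0.034273766376148526 60.748450756073
```

```bash

python3 -m crank '[0,0,0,-0.6,0,0,0,0,-1,0,0,0,0,-1,0,0,0,0,-1,0]'>/dev/null; python3 - <<'E'
from h import *
st();c=env.read_camera('side');s=c['frame']
cv2.imwrite('pics/s1.png',cv2.resize(s[180:330,130:330],(800,600),interpolation=cv2.INTER_CUBIC))
E
```

```text
17.95 [0.5694 0.2307 0.2297] yaw -31.0 F [ 0.5  0.2 -0.9] T [ 0.02  0.   -0.03] 0.03416358375327504 60.74690580368042
```

View pics/s1.png

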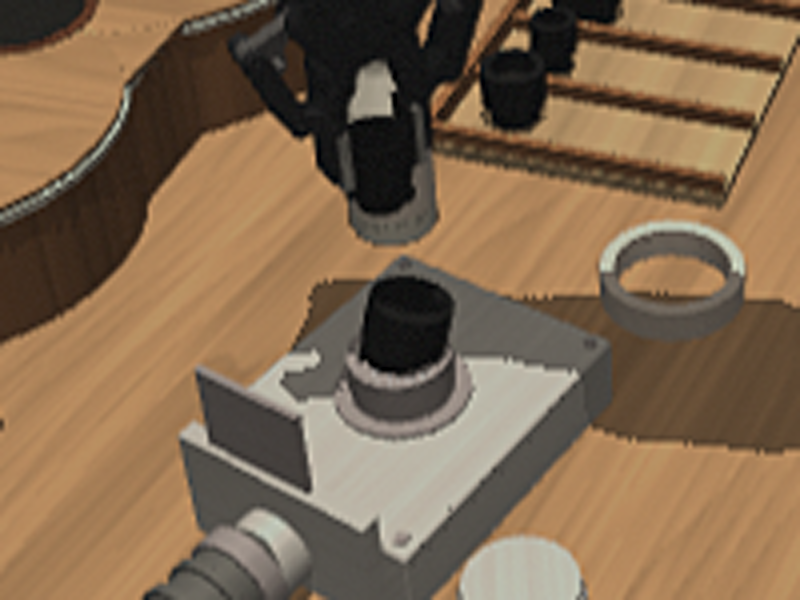

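The small reducer is held upright in the jaws. The middle one stays in the mouth, lifted and leaning slightly, so it is unlocked. Now to the rack.

```bash

python3 -m crank '[0,0,0,-0.5,1,0,0,0,-0.5,1,0,0,0,0,1,0,0,0,0,1,0,0,0,0,1,0,0,0,0,1,0,0,0,0,1,0,0,0,0,1,0,0,0,0,1,0,0,0,0,1,0,0,0,0,1,0,0,0,0,1]'>/dev/null; python3 -m crank '[0,0,0,0,1,0,0,0,0,0.12,0,1,0.11,0,0,0,1,0.11,0,0,0,1,0.11,0,0,0,1,0.11,0,0,0,1,0.11,0,0,0,1,0.11,0,0,0,1,0.11,0,0,0,1,0.11,0,0]'>/dev/null;  python3 -m crank '[0,1,0.11,0,0,0,1,0.11,0,0,0,1,0.11,0,0,0,1,0.11,0,0,0,1,0.11,0,0,0,1,0.11,0,0,0,1,0.11,0,0,0,1,0.11,0,0,0,1,0.11,0,0,0,1,0.11,0,0,0,1,0.11,0,0,0,1,0.11,0,0]'>/dev/null;python3 - <<'E'
from h import *;import pickle
o=st();c=env.read_camera('wrist');c['o']=o;pickle.dump(c,open('w4.pkl','wb'));cv2.imwrite('pics/w4.png',c['frame'])
E
```

```text
21.4 [ 0.5709 -0.1728  0.248 ] yaw -83.4 F [ 0.2  0.2 -0.4] T [0.06 0.   0.02] 0.034183452573347144 60.82780838012695
```

View pics/w4.png

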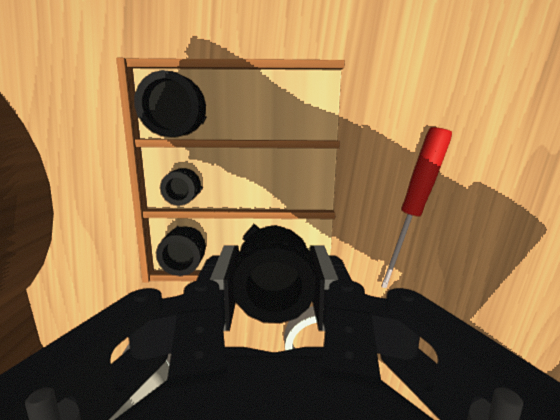

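The view shows lane strips at v≈214 (a/b), v≈143 (b/c) and v≈63 (outer c). The near ends are at u≈335–344, and the far strip runs from (122,62) to (147,278).

```bash
python3 - <<'E'
from h import *;import pickle
c=pickle.load(open('w4.pkl','rb'))
a=np.radians(6.5);x=np.array([np.cos(a),np.sin(a)]);y=np.array([-x[1],x[0]])
P={}
for n,L in dict(ab=((145,214.5),(335,214.5)),bc=((137,144),(341,144)),co=((125,63),(345,64)),far=((125,62),(148,279))).items():
    q=[wp(c,*p,.03 if n=='far' else .026)[:2] for p in L];P[n]=q;d=q[0]-q[1];print(n,q,'dir',np.degrees(np.arctan2(d[1],d[0])),'y',[p@y for p in q],'x',[p@x for p in q])
for n,p,z in(('s',(180,187),.056),('m',(180,251),.058),('l',(170,103),.062)):
    q=wp(c,*p,z)[:2];print(n,q,q@x,q@y)
t=np.array(c['o']['position'])[:2];print('tcp',t@x,t@y)
E
```

```text
ab [array([ 0.71254636, -0.12044736]), array([ 0.49768554, -0.14556109])] dir 6.6666929545181715 y [np.float64(-0.20033564634601705), np.float64(-0.2009650043667645)] x [np.float64(0.6943309787349207), np.float64(0.4780083587627843)]
bc [array([ 0.72166903, -0.19880664]), array([ 0.50450491, -0.2241573 ])] dir 6.658290472239834 y [np.float64(-0.2792239349349284), np.float64(-0.27982796529012005)] x [np.float64(0.6945244878744957), np.float64(0.4758865527447736)]
co [array([ 0.73371486, -0.2778783 ]), array([ 0.51413674, -0.30254654])] dir 6.409948418838935 y [np.float64(-0.35915093805216697), np.float64(-0.35880365699880584)] x [np.float64(0.697541717339135), np.float64(0.4765825512489585)]
far [array([ 0.73189308, -0.27835071]), array([ 0.70680922, -0.04142496])] dir -83.95647995910386 y [np.float64(-0.35941408003926195), np.float64(-0.12117174503526106)] x [np.float64(0.695678172046855), np.float64(0.6975763075347932)]
s [ 0.66576345 -0.16430556] 0.6428839121819327 -0.23861594545563622
m [ 0.66262509 -0.09505489] 0.6476051181262474 -0.1694551506248739
l [ 0.67624604 -0.24426341] 0.6442476331402877 -0.31924647711457527
tcp 0.5476527097079907 -0.23628548704762317
```

```bash

python3 -m crank '[0,0.19,0.32,1,0,0,0,0,1,0,0,0,0,1,0,0,0,0,1,0,0,0,0,1,0,0,0,0,1,0,0,0,0,1,0,0,0,0,1,0,0,0,0,1,0,0,0,0,0.3,0,0,0,0,0.1,0]'>/dev/null; cat > okp.py <<'E'
from h import *
import sys
o=st();sys.exit(int(o['contact_force'][2]>3))
E
python3 okp.py && python3 -m crank '[0,0,0,0.08,0]'>/dev/null && python3 okp.py && python3 -m crank '[0,0,0,0.05,0]'>/dev/null && python3 okp.py && python3 -m crank '[0,0,0,0.05,0]'>/dev/null && python3 okp.py&& python3 -m crank '[0,0,0,0.05,0]'>/dev/null && python3 okp.py
```

```text
22.55 [ 0.5647 -0.1763  0.0592] yaw -83.4 F [ 0.3 -0.4 -0.6] T [-0.02  0.04  0.06] 0.033970431162120035 60.82442879676819
22.65 [ 0.5654 -0.1766  0.0586] yaw -83.4 F [ 1.  -0.4 -0.6] T [ 0.03 -0.01  0.02] 0.03389720674819824 60.82428216934204
22.75 [ 0.5654 -0.1766  0.0576] yaw -83.5 F [-0.3  0.4 -0.5] T [-0.01 -0.02 -0.02] 0.03437743471771678 60.82456827163696
22.85 [ 0.5653 -0.1766  0.0565] yaw -83.5 F [ 0.2 -0.1 -0.9] T [-0.02 -0.03  0.02] 0.034160849396242976 60.824689865112305
22.95 [ 0.5651 -0.1765  0.0552] yaw -83.5 F [ 1.  -0.5 -0.6] T [ 0.06 -0.01 -0.01] 0.034099732403057546 60.8249294757843
```

```bash

python3 -m crank '[0,0,0,0.04,0]'>/dev/null && python3 okp.py && python3 -m crank '[0,0,0,0.04,0]'>/dev/null && python3 okp.py && python3 -m crank '[0,0,0,0.04,0]'>/dev/null && python3 okp.py&& python3 -m crank '[0,0,0,0.04,0]'>/dev/null && python3 okp.py&& python3 -m crank '[0,0,0,0.04,0]'>/dev/null && python3 okp.py
```

```text
23.05 [ 0.565  -0.1765  0.0541] yaw -83.5 F [-0.1 -0.7 -0.1] T [ 0.    0.01 -0.08] 0.03411881044142748 60.82462549209595
23.15 [ 0.5649 -0.1765  0.0537] yaw -83.5 F [-3.8  1.6 14.5] T [ 0.31  0.85 -0.03] 0.034380207443894244 62.16558337211609
```

Floor contact, so I'll release and lift away.

```bash

python3 -m crank '[0.42,0,0,0,0,0.48,0,0,0,0,0.55,0,0,0,0,0.6,0,0,0,0,0.65,0,0,0,0]'>/dev/null; python3 -c "from h import *;st()"; python3 -m crank '[0.65,0,0,-0.3,0,0.65,0,0,-0.7,0,0.65,0,0,-1,0,0.7,0,0,-1,0,0.8,0,0,-1,0,0.9,0,0,-1,0,1,0,0,-1,0,1,0,0,-1,0,1,0,0,-1,0,1,0,0,-1,0]'>/dev/null;  python3 - <<'E'
from h import *;import pickle
o=st();c=env.read_camera('wrist');c['o']=o;pickle.dump(c,open('w5.pkl','wb'));s=env.read_camera('side');pickle.dump(s,open('s5.pkl','wb'))
im=np.zeros((600,800,3),np.uint8);im[:330,:560]=c['frame'][:330];im[330:600,:360]=cv2.resize(s['frame'][160:250,230:350],(360,270),interpolation=cv2.INTER_CUBIC);im[330:600,380:740]=cv2.resize(s['frame'][225:315,170:290],(360,270),interpolation=cv2.INTER_CUBIC)
cv2.imwrite('pics/w5.png',im)
E
```

```text
23.65 [ 0.5647 -0.1764  0.053 ] yaw -83.5 F [-0.8 -0.3  0.5] T [-0.04  0.    0.03] 0.05535503993867219 0.0
24.65 [ 0.5647 -0.1763  0.2344] yaw -83.5 F [-0.6  0.4  0. ] T [-0.03 -0.01 -0.  ] 0.08516137944377733 0.0
```

View pics/w5.png

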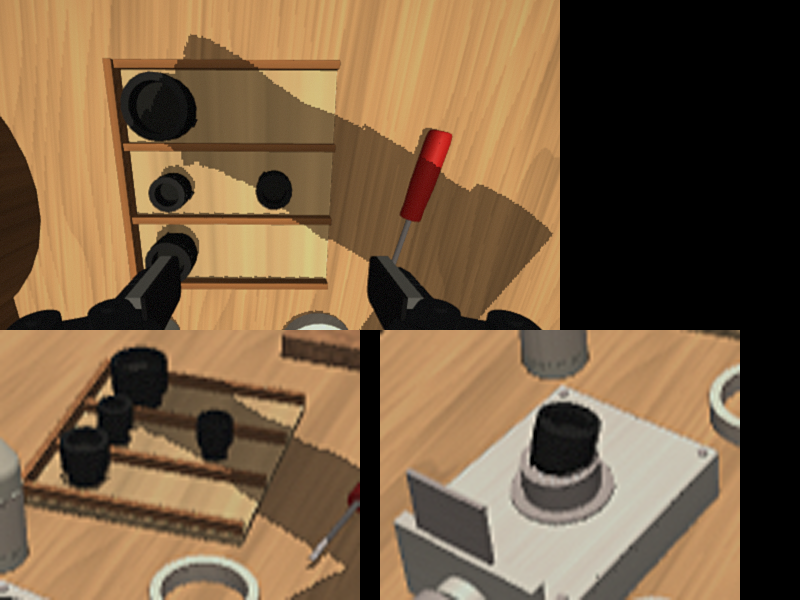

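The small reducer stands upright in lane_b. The middle one leans slightly in the mouth, its top moved up and toward -x. I'll go back for it and close along the lean.

```bash

python3 -m crank '[1,-1,-0.12,0,0,1,-1,-0.12,0,0,1,-1,-0.12,0,0,1,-1,-0.12,0,0,1,-1,-0.12,0,0,1,-1,-0.12,0,0,1,-1,-0.12,0,0,1,-1,-0.12,0,0,1,-1,-0.12,0,0,1,-1,-0.12,0,0]'>/dev/null; python3 -m crank '[1,-1,-0.12,0,0,1,-1,-0.12,0,0,1,-1,-0.12,0,0,1,-1,-0.12,0,0,1,-1,-0.12,0,0,1,-1,-0.12,0,0,1,-1,-0.12,0,0,1,-1,-0.12,0,0,1,-1,-0.12,0,0,1,-1,-0.12,0,0,1,-0.23,0,0,0,1,0,0,0,0]'>/dev/null; python3 - <<'E'
from h import *;import pickle
o=st();c=env.read_camera('wrist');c['o']=o;pickle.dump(c,open('w6.pkl','wb'))
im=cv2.resize(c['frame'][100:300,180:380],(600,600),interpolation=cv2.INTER_CUBIC);cv2.imwrite('pics/w6.png',im)
g=cv2.cvtColor(c['frame'],cv2.COLOR_BGR2GRAY);m=(g[130:300,200:360]<60).astype(np.uint8)
n,l,s,ce=cv2.connectedComponentsWithStats(m);i=[(s[k],ce[k]) for k in range(1,n) if s[k][4]>300];print(i)
E
```

```text
26.95 [0.5661 0.2314 0.2325] yaw -83.4 F [ 0.2  0.5 -0.6] T [-0.01 -0.05  0.01] 0.08536652855669644 0.0
[(array([  44,   31,   65,   67, 3122], dtype=int32), array([76.58327995, 65.82799488])), (array([  0, 155,  64,  15, 487], dtype=int32), array([ 21.21560575, 164.50924025]))]
```

```bash
python3 - <<'E'
from h import *;import pickle
c=pickle.load(open('w6.pkl','rb'))
for z in(.095,.112):print(wp(c,276.5,198,z),wp(c,244,198,z),wp(c,309,198,z),wp(c,276.5,228,z))
E
```

```text
[0.56414577 0.22674518 0.095     ] [0.59142099 0.22989531 0.095     ] [0.53686381 0.22359427 0.095     ] [0.56100245 0.25334228 0.095     ]
[0.56479797 0.22263957 0.112     ] [0.59027248 0.22558172 0.112     ] [0.53931716 0.21969669 0.112     ] [0.56186218 0.24748073 0.112     ]
```

```bash

python3 -m crank '[1,0.12,0,1,0,1,0,0,1,0,1,0,0,1,0,1,0,0,1,0,1,0,0,1,0,1,0,0,0.9,0,1,0,0,0.3,0,1,0,0,0,0,0.75,0,0,0,0,0.65,0,0,0,0,0.6,0,0,0,0]'>/dev/null; python3 -c "from h import *;st()"; python3 -m crank '[0.5,0,0,0,0,0.4,0,0,0,0,0.3,0,0,0,0,0,0,0,0,0,0,0,0,0,0]'>/dev/null; python3 -c "from h import *;st()"
```

```text
28.1 [0.567  0.2287 0.1099] yaw -83.5 F [-1.7 -0.2 -0.1] T [-0.12  0.29  0.06] 0.05130787451673711 0.5713882070995169
28.6 [0.5671 0.2287 0.1102] yaw -83.5 F [-3.  -1.6  7.1] T [-0.27  0.37 -0.04] 0.047143715433425916 59.917899877909804
```

```bash

python3 -m crank '[0,0,0,-0.05,0]'>/dev/null; python3 okz.py && python3 -m crank '[0,0,0,-0.05,0]'>/dev/null && python3 okz.py && python3 -m crank '[0,0,0,-0.08,0]'>/dev/null && python3 okz.py && python3 -m crank '[0,0,0,-0.1,0]'>/dev/null && python3 okz.py && python3 -m crank '[0,0,0,-0.15,0]'>/dev/null && python3 okz.py && python3 -m crank '[0,0,0,-0.2,0]'>/dev/null && python3 okz.py && python3 -m crank '[0,0,0,-0.3,0,0,0,0,-0.4,0]'>/dev/null && python3 okz.py
```

```text
28.7 [0.5671 0.2287 0.1107] yaw -83.5 F [ 0.9 -0.7  0.6] T [-0.05 -0.05 -0.03] 0.04708973117984919 60.925502830941696
28.8 [0.5669 0.2287 0.1113] yaw -83.5 F [ 0.7 -0.2 -1.1] T [-0.   -0.06  0.01] 0.04721857222990588 61.027209135645535
28.9 [0.5667 0.2286 0.1127] yaw -83.5 F [ 0.7 -0.3 -1.9] T [-0.08 -0.07 -0.  ] 0.047280342898252926 61.04359040764393
29.0 [0.5667 0.2286 0.1147] yaw -83.5 F [ 0.6  0.5 -0.6] T [-0.05 -0.06 -0.03] 0.04692000249521214 61.04982052696869
29.1 [0.5666 0.2287 0.1177] yaw -83.5 F [-0.4 -0.4 -0.9] T [-0.04  0.03 -0.03] 0.04755875600679662 61.08733890563599
29.2 [0.5666 0.2287 0.1218] yaw -83.5 F [-0.1  0.  -0.9] T [0.05 0.01 0.02] 0.04739166808934599 61.07444722336368
29.4 [0.5666 0.2287 0.1362] yaw -83.5 F [ 0.1 -0.4 -1. ] T [-0.01 -0.02 -0.01] 0.047095508913456645 61.07646936667152
```

```bash

python3 -m crank '[0,0,0,-1,0,0,0,0,-1,0,0,0,0,-1,0,0,0,0,-1,0,0,0,0,-1,0,0,0,0,0,0]'>/dev/null;  python3 -m crank '[0,1,0.15,0,0,0,1,0.15,0,0,0,1,0.15,0,0,0,1,0.15,0,0,0,1,0.15,0,0,0,1,0.15,0,0,0,1,0.15,0,0,0,1,0.15,0,0]'>/dev/null; python3 -m crank '[0,1,0.15,0,0,0,1,0.15,0,0,0,1,0.15,0,0,0,1,0.15,0,0,0,1,0.15,0,0,0,1,0.15,0,0,0,1,0.15,0,0,0,1,0.15,0,0,0,0.17,0,0,0,0,0,0,0,0]'>/dev/null; python3 - <<'E'
from h import *
o=st();a=np.radians(6.5);x=np.array([np.cos(a),np.sin(a)]);y=np.array([-x[1],x[0]]);p=np.array(o['position'])[:2];print(p@x,p@y)
s=env.read_camera('side');c=env.read_camera('wrist')
im=np.zeros((600,800,3),np.uint8);im[:420,:560]=c['frame'];im[180:580,440:800]=cv2.resize(s['frame'][120:253,220:340],(360,400),interpolation=cv2.INTER_CUBIC)
cv2.imwrite('pics/w7.png',im)
E
```

```text
31.8 [ 0.5556 -0.0984  0.2352] yaw -83.5 F [ 0.8  0.8 -1.3] T [ 0.04 -0.02 -0.03] 0.04728488670119893 61.16903243033448
0.5408570247660914 -0.16064606057011158
```

View pics/w7.png

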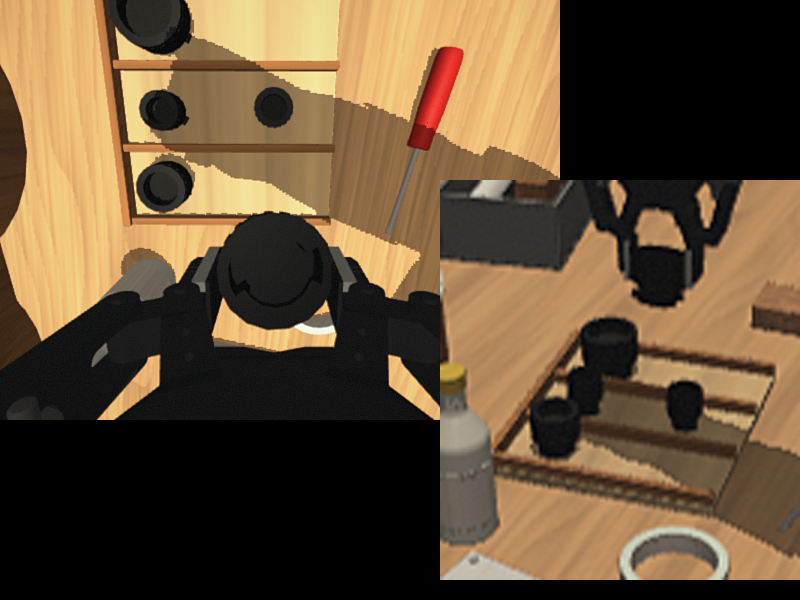

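The small reducer is upright in lane_b. The held middle one is over lane_a, its silhouette at about u 217–332, v 211–328. I'll check its lean numerically against an upright model.

```bash
python3 - <<'E'
from h import *
c=env.read_camera('wrist');M=c['mount'];K=c['K']
def pr(P):
    q=(np.array(P)-M[:3,3])@M[:3,:3];q=q@K.T;return q[:,:2]/q[:,2:]
t=np.linspace(0,2*np.pi,73)
C=lambda r,z:np.c_[r*np.cos(t),r*np.sin(t),0*t+z]
f=lambda tilt,dx:{n:(p.min(0).round(),p.max(0).round()) for n,p in((n,pr(q@np.array([[np.cos(tilt),0,-np.sin(tilt)],[0,1,0],[np.sin(tilt),0,np.cos(tilt)]])+[dx,0,.011])) for n,q in(('top',C(.024,-.015)),('cb',C(.024,.015)),('foot',C(.018,.031))))}
for d in(-20,-10,0,10,20):print(d,f(np.radians(d),0))
g=cv2.cvtColor(c['frame'],cv2.COLOR_BGR2GRAY)
b=cv2.resize(g[200:340,205:345],(70,35),interpolation=cv2.INTER_AREA)
for r in b:print(''.join(' .:-=+*#%@'[min(9,int(v)//12)] for v in r))
E
```

```text
-20 {'top': (array([216., 219.]), array([332., 337.])), 'cb': (array([227., 222.]), array([321., 317.])), 'foot': (array([242., 233.]), array([306., 298.]))}
-10 {'top': (array([216., 226.]), array([332., 339.])), 'cb': (array([227., 217.]), array([321., 309.])), 'foot': (array([242., 224.]), array([306., 287.]))}
0 {'top': (array([216., 235.]), array([332., 339.])), 'cb': (array([226., 213.]), array([321., 301.])), 'foot': (array([241., 216.]), array([306., 276.]))}
10 {'top': (array([216., 246.]), array([332., 337.])), 'cb': (array([226., 211.]), array([322., 292.])), 'foot': (array([241., 208.]), array([307., 265.]))}
20 {'top': (array([217., 258.]), array([331., 333.])), 'cb': (array([226., 211.]), array([322., 283.])), 'foot': (array([240., 202.]), array([307., 254.]))}
@@@@@@@@@@@@@@@@@@@@@@@@@@@@@@@@@@@@@@@@@@@@@@@@@@@@@@@@@@@@@@%%%%%%@@
@@@@@@@@@@@@@@@@@@@@@@@@@@@@@@@@@@@@@@@@@@@@@@@@@@@@@@@@@@@@@@%%%%%%@@
@@@@@@@@@@@@@@@@@@@@@@@@@@@@@@@@@@@@@@@@@@@@@@@@@@@@@@@@@@@@@@%%%%%@@@
@@@@@@@@@@@@@@@@@@@@@@@@%%%%#=::::=*#-:-=+@@@@@@@@@@@@@@@@@@@@%%%%%@@@
%%@%%%%%%%%%%%%%%%%%#-::::---:
[... 1470 characters left out ...]
@%:::::::::::::::......::::::.......:::::::::::::.+@-....:::.
.::... #@@@@::::::::::::::::..............::::::::::::::.:%@@@....:::.
.::...:@@@@@@+::::::::::::::::::::::::::::::::::::::::.:%@@@@@=...:::.
.::.. @@@@@@@@@%-:::::::::::::::::::::::::::::::::::::+@@@@@@@*...::..
.::. -@@@@@@@@@@@@=:::::::::::::::::::::::::::::::.:=#%%%%%%%%%-..::..
..:..@@@@@@@@@@@@@@@*-:::::::::::::::::::::::.:=**#%%%%%%%%%%%%#..:...
..:.*@@@@@@@@@@@@@@@@@@@@%*-:::.:.:::.:::::=%@@@@@@@@@@@@@@@@@@@@.:...
...:@@@@@@@@@@@@@@@@@@@@@@@@@@@@@@@@@@@@@@@@@@@@@@@@@@@@@@@@@@@@@+....
...%@@@@@@@@@@@@@@@@@@@@@@@@@@@@@@@@@@@@@@@@@@@@@@@@@@@@@@@@@@@@@@....
...-@@@@@@@@@@@@@@@@@@@@@@@@@@@@@@@@@@@@@@@@@@@@@@@@@@@@@@@@@@@@@%....
```

The held reducer leans about 10° about the jaw line. Its foot is wide enough that it will right itself on the floor, so I'll lower gently and feel for contact.

```bash

python3 -m crank '[0,0,0,1,0,0,0,0,1,0,0,0,0,1,0,0,0,0,1,0,0,0,0,1,0,0,0,0,1,0,0,0,0,1,0,0,0,0,1,0,0,0,0,0.5,0,0,0,0,0,0]'>/dev/null; 
python3 okp.py && python3 -m crank '[0,0,0,0.05,0]'>/dev/null && python3 okp.py && python3 -m crank '[0,0,0,0.05,0]'>/dev/null && python3 okp.py && python3 -m crank '[0,0,0,0.05,0]'>/dev/null && python3 okp.py&& python3 -m crank '[0,0,0,0.05,0]'>/dev/null && python3 okp.py && python3 -m crank '[0,0,0,0.05,0]'>/dev/null && python3 okp.py&& python3 -m crank '[0,0,0,0.05,0]'>/dev/null && python3 okp.py&& python3 -m crank '[0,0,0,0.05,0]'>/dev/null && python3 okp.py&& python3 -m crank '[0,0,0,0.05,0]'>/dev/null && python3 okp.py&& python3 -m crank '[0,0,0,0.05,0]'>/dev/null && python3 okp.py
```

```text
32.95 [ 0.5549 -0.0972  0.0646] yaw -83.4 F [-0.3  0.3 -1.9] T [ 0.06  0.04 -0.  ] 0.04712049181828123 61.19797520485008
33.05 [ 0.5563 -0.0979  0.0654] yaw -83.5 F [ 0.5  0.3 -1.5] T [ 0.01 -0.05 -0.03] 0.047577877434973825 61.19907800137298
33.15 [ 0.5566 -0.0982  0.0647] yaw -83.5 F [ 0.2 -0.1 -1. ] T [-0.    0.02 -0.06] 0.0468564901779324 61.198289479507366
33.25 [ 0.5564 -0.0982  0.0635] yaw -83.5 F [-0.2  0.5 -1.1] T [ 0.   -0.01  0.  ] 0.047185036783958634 61.19844721251866
33.35 [ 0.5562 -0.0982  0.0622] yaw -83.5 F [ 0.4  0.5 -1.4] T [0.02 0.   0.03] 0.047138268306540304 61.198326560261194
33.45 [ 0.556  -0.0982  0.061 ] yaw -83.5 F [ 0.7  0.9 -1.2] T [-0.01 -0.06  0.  ] 0.04734194044250345 61.198758264945354
33.55 [ 0.5559 -0.0982  0.0598] yaw -83.5 F [ 0.7 -0.4 -1.2] T [-0.02  0.07  0.01] 0.04706676272859527 61.1989014968276
33.65 [ 0.5558 -0.0981  0.0587] yaw -83.5 F [ 0.3  0.3 -1.8] T [ 0.02 -0.05  0.  ] 0.04720876430086159 61.19860125181731
33.75 [ 0.5558 -0.0981  0.0576] yaw -83.5 F [ 0.1  0.6 -0.3] T [ 0.02 -0.01 -0.02] 0.047215332626853415 61.19889755471377
33.85 [ 0.5558 -0.0981  0.0566] yaw -83.5 F [-0.1  0.5 -1.1] T [-0.05  0.    0.02] 0.04714469325722884 61.19905536281294
```

```bash

python3 -m crank '[0,0,0,0.04,0]'>/dev/null && python3 okp.py && python3 -m crank '[0,0,0,0.04,0]'>/dev/null && python3 okp.py && python3 -m crank '[0,0,0,0.04,0]'>/dev/null && python3 okp.py&& python3 -m crank '[0,0,0,0.04,0]'>/dev/null && python3 okp.py && python3 -m crank '[0,0,0,0.04,0]'>/dev/null && python3 okp.py&& python3 -m crank '[0,0,0,0.04,0]'>/dev/null && python3 okp.py&& python3 -m crank '[0,0,0,0.04,0]'>/dev/null && python3 okp.py&& python3 -m crank '[0,0,0,0.04,0]'>/dev/null && python3 okp.py
```

```text
33.95 [ 0.5558 -0.0981  0.0559] yaw -83.5 F [-1.1  1.5  3.8] T [ 0.12  0.2  -0.01] 0.047079035269130716 61.70401750438032
```

```bash

python3 -m crank '[0,0,0,0.025,0]'>/dev/null; python3 -c "from h import *;st()"; python3 -m crank '[0.56,0,0,0,0,0.58,0,0,0,0,0.6,0,0,0,0,0.62,0,0,0,0,0.65,0,0,0,0,0.7,0,0,0,0,0.75,0,0,0,0]'>/dev/null; python3 - <<'E'
from h import *;import pickle
st();s=env.read_camera('side');pickle.dump(s,open('s8.pkl','wb'))
E
```

```text
34.05 [ 0.5559 -0.0981  0.0557] yaw -83.5 F [-1.7  1.4  7.3] T [ 0.12  0.57 -0.06] 0.04736333440009632 61.8957274882996
34.75 [ 0.5558 -0.0981  0.0554] yaw -83.5 F [-0.3  0.3  0.7] T [ 0.01  0.04 -0.01] 0.06402620868395001 0.0
```

Released. Lift clear, then check the pose numerically.

```bash

python3 -m crank '[0.75,0,0,-0.3,0,0.75,0,0,-0.6,0,0.75,0,0,-1,0,0.75,0,0,-1,0,0.8,0,0,-1,0,0.9,0,0,-1,0,1,0,0,-1,0,1,0,0,-1,0,1,-1,0,-1,0,1,-1,0,-1,0,1,-1,0,0,0,1,-1,0,0,0]'>/dev/null; python3 -m crank '[1,-1,0,0,0,1,-1,0,0,0,1,0,0,0,0]'>/dev/null; python3 - <<'E'
from h import *;import pickle
o=st();c=env.read_camera('wrist');c['o']=o;M=c['mount'];K=c['K'];R=np.array(o['tcp_rot'])
def pr(P):
    q=((np.array(P)-o['position'])@R-M[:3,3])@M[:3,:3];q=q@K.T;return q[:,:2]/q[:,2:]
t=np.linspace(0,2*np.pi,73)
def ext(x,y,z,r):
    p=pr(np.c_[x+r*np.cos(t),y+r*np.sin(t),0*t+z]);return p.min(0).round(),p.max(0).round()
for n,x,y,rc,h in(('mid',.5558,-.0981,.024,.058),('small',.5649,-.1765,.018,.056),('rowmid',.6626,-.0951,.024,.058)):
    print(n,'top',ext(x,y,h,rc),'foot',ext(x,y,.012,rc-.006 if rc>.02 else .013))
g=cv2.cvtColor(c['frame'],cv2.COLOR_BGR2GRAY)
n,l,s,ce=cv2.connectedComponentsWithStats((g<55).astype(np.uint8))
print([(s[k],ce[k].round()) for k in range(1,n) if 400<s[k][4]])
b=cv2.resize(g[40:300,100:360],(104,52),interpolation=cv2.INTER_AREA)
for r in b:print(''.join(' .:-=+*#%@'[min(9,int(v)//20)] for v in r))
E
```

```text
36.3 [0.5419 0.023  0.2346] yaw -83.3 F [ 0.5 -0.1 -0.1] T [0.01 0.02 0.02] 0.08544424257033084 0.0
mid top (array([246.,  24.]), array([302.,  85.])) foot (array([256.,  45.]), array([292.,  83.]))
small top (array([252., -79.]), array([297., -26.])) foot (array([260., -43.]), array([288., -11.]))
rowmid top (array([122.,  12.]), array([178.,  73.])) foot (array([149.,  34.]), array([186.,  74.]))
[(array([ 103,    0,  238,  110, 4555], dtype=int32), array([157.,  48.])), (array([ 246,   29,   53,   63, 2436], dtype=int32), array([272.,  61.])), (array([ 163,  102,  175,   10, 1216], dtype=int32), array([252., 107.])), (array([ 31, 210,  40,  39, 530], dtype=int32), array([ 57., 224.])), (array([    0,   217,   560,   203, 55217], dtype=int32), array([267., 359.]))]
+++:..-#:..     .........      .+=-====+=+++##########%%%%%#:::::..:.....:::-:*%%%%%%%%%%%%%%%%***#****#
+++-..:*:..    ..........       .----=------====+++*##%%%%#-:::::::::::::..::::*%%%%%%%%%%%%%%%#******##
*++=...*:..    ..........        :--===-----===========++#=.  ..::::::::::....:-%%%%%%%%%%%%%%%*******##
*+++...
[... 4437 characters left out ...]
--------------------------------=+++*#####*##*******##################
***#******#**#*-. .:::::       .%##*++==---------------------------------====++*******##################
***#*****##**=. .:::::.         *##@@@@@%%#**+==-----------------------------------=+###################
***#*****##+.  ::::::           +%%@@@@@@@@@@@@@%%%#**+==----------------------------+##################
***#***#*+.  .:::::.            +@@@@@@@@@@@@@@@@@@@@@@@@%%#**++==--------------------*#################
**##**#*:  .::::::              *@@@@@@@@@@@@@@@@@@@@@@@@@@@@@@@%@%%#**+==------------=#################
****++-   :-----.               %@@@@@@@@@@@@@@@@@@@@@@@@@@@@@@@@@@@@@@@@@@%%#*++==----*################
```

```bash
python3 -c "
from cell import env
print(env.hand_in())"
```

```text
the job is handed in; nothing more can be done
None
```

I unlocked and separated both reducers and handed the job in at about 36 s: the small one stands upright in the middle row (`lane_b`), and the middle one is in the +y row (`lane_a`), which I checked only by measurement from the wrist camera, consistent with upright, because my picture views were used up.

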